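# Put the used products back behind the shelf lip

### The arm

A 6-joint arm with a two-finger parallel gripper is mounted at the origin on the work surface. World frame = base frame: x ahead of the robot, y to its left, z up, the work surface at z = 0. Lengths are in mm, angles in rad, forces in N, time in s.
With the tool pointing down it reaches from about 400 to 925 mm from the base axis. Payload 12.5 kg.
Tool frame: the origin (TCP) lies midway between the tips of the shut fingers; the grasp point (between the pads) lies 19 mm behind it; z points along the fingers, y is the line along which they close (so a half turn about z gives the same grasp; the last joint's range is limited). The gripper opens to 95 mm and grips with 3 to 60 N. Pads are 20 mm wide; open, the fingers measure 119 mm over their backs; the gripper's body (75 mm by 180 mm) begins 59 mm behind the grasp point.
Start: joints at [-1.426, 0.491, 1.559, -0, 1.092, -0.106], TCP at [155.134, -605.459, 214.661] pointing down, gripper open.
Joint ranges: [-3.1, 3.1], [-0.84, 2.19], [0.05, 2.79], [-1.13, 4.28], [0.06, 2.93], [-2.69, 2.69]. Speed limits (rad/s): [2.22, 2.22, 2.79, 3.14, 3.14, 3.14].

### API

Orientations are given as [roll, pitch, yaw] about the fixed x, y, z axes, in that order (R = Rz(yaw) Ry(pitch) Rx(roll)).
In Python, from cell import readout, eyes, job_done gives the robot as it stands.
- The arm moves only by the shell command python3 -m jog 'ROWS'. ROWS is a JSON object of lists of equal length, an entry for each row: "dp": the shift along the tool's x, y, z in mm, a list of three; "twist": the turn about the tool's z in degrees; "claw": the closure, from -1 (fully open) to 1 (shut). A call has 1 to 8 rows; each row is the pose to reach, as a shift and turn from the pose commanded when the call began, along the tool's axes at that moment; what a row does not reach only later rows make up. A row lasts 1/12 s, in which the tool goes at most 41.7 mm and 7.16 degrees, less where a joint would pass 70% of its speed; a pose out of reach is approached as far as the arm can. A call with a gripper value outside its range is refused whole. The fingers move at their own pace and stop on an object; the grip force is fixed at half the most. Time passes only in rows, so rows that repeat a pose let the fingers close. It gives the time, the measured TCP pose, the force and the opening at its end, in the units of the state.
- readout.state(): the state, without advancing time (a new reading comes with each control period).
- eyes.read_camera(name): name is "scene" or "top" or "wrist"; returns the picture (400x640x3 uint8, red, green, blue); there is no depth.
- eyes.camera_model(name): a dict with "intrinsics" (3x3 intrinsics, pixels), "k1" (the pictures are not rectified: a ray, as slopes to the right and down, at radius r is drawn at 1 + k1 r^2 times it, then the intrinsics apply), "R" (3x3) and "t" (3): a world point X has camera coordinates R X + t. Camera axes: x right, y down, z forward; pixel columns grow to the right and rows downward; lengths in mm; the calibration is good to about 2 mm. A picture is of the moment at which its call begins: read the wrist's pose just before it. camera_model takes no time and is no camera call; for the wrist camera it gives the pose at the moment of the call.
- job_done(): hands the job in, once; it reports no verdict.
The state is a dict: "t": time; "joints": joint angles; "qvel": joint speeds; "tau": joint torques, N m; "eef_pos": TCP position; "tcp_rot": TCP orientation; "ft_force": force on the tool from outside, world axes, zero at the start; "moment": the same for the moment, N m; "opening": opening from 0.0 (shut) to 1.0 (fully open).
Only numpy, scipy, OpenCV 4.12 (cv2) and the standard library are available. Lean on these libraries where they do the work, as an engineer would, in place of code of your own. Each camera call takes 0.05 s, during which the arm holds its last target. There are 200 camera calls.

### The job

The treatment is over: put the capped bottle and the squat jar from the tray back on the lit product shelf. Lift each over the front lip and set it down gently behind it, not dropped, upright on the shelf floor - the bottle in the bay with the small round rubber inlay, the jar in the bay whose floor is covered by the rectangular one - with the tool leaning so that it does not bump the light bar above. Do not let either fall over, and leave everything else standing where it is.

Things in the scene. Friction and masses are not known exactly. Their poses are not given: they have to be found in the camera images.
- bottle: The product bottle: amber glass cylinder 52 mm in diameter up to 84 mm, then a shoulder and a black cap 28 mm in diameter; 112 mm high in all, about 0.15 to 0.3 kg. It starts standing on the tray. Origin: centre of its underside; z up along its axis.
- jar: The squat product jar: white ceramic cylinder with a light wooden lid of the same width; 62 mm in diameter, 80 mm high, about 0.2 to 0.4 kg; the lid does not come off. It starts standing on the tray. Origin: centre of its underside; z up along its axis.
- rack: The lit product shelf, fixed, 88 mm deep (x), 376 mm wide (y). Origin: centre of its underside on the table; its -x side is the front with the lip, which faces about the tray, y runs along the shelf, z up. White floor, top 20 mm above the table. Three bays side by side, centres at x = 0, y = -115, 0 and 115 mm, each 76 mm deep and 111 mm wide inside. Back rail behind: x = 38 to 44 mm, top 70 mm above the table.
- lip (a point): Middle of the top edge of the shelf's aluminium front lip, the retaining rail along all three bays: 6 mm thick, inner face 38 mm in front of the bay centres, top 52 mm above the table (32 mm above the shelf floor).
- divider (a point): Top centre of the low divider between the middle bay and the +y bay: 4 mm thick, 40 mm above the table (20 mm above the shelf floor). Another like it stands on the other side of the middle bay; end plates of that height stand 182 mm either side of the shelf's middle.
- lightbar: Light bar fixed over the shelf; frame equal to the shelf's. It spans the width, x = 7 to 33 mm, 203 to 223 mm above the table, on two 12 mm posts at x = 20, y = +-182 mm. It hangs over the back half of the bays, so a tool pointing straight down into a bay strikes it: lean the tool 30 to 45 degrees, its body back over the front (-x) side.
- round_inlay: Small round black rubber inlay, 64 mm in diameter, in the floor of one bay (any of the three); nearly flush and flat, it does not hinder things. Origin: centre of that bay at floor height (20 mm above the table); axes as the shelf's.
- rect_inlay: Large rectangular black rubber inlay, 72 (x) by 106 (y) mm, covering nearly all of the floor of another bay; nearly flush and flat. Origin: centre of that bay at floor height; axes as the shelf's.
- tray: Fixed steel tray, 310 by 310 mm, rim 14 mm high, lined with white paper whose top is 6 mm above the table. Origin: centre of its underside. Bottle, jar, bowl and canister stand on it about 140 mm apart in x and 160 mm in y, in any order.
- stock: Bystander: white plastic bottle with grey cap, 44 mm in diameter, 104 mm high, standing in the third bay. Origin: centre of its underside.
- bowl: Bystander: brass mixing bowl, 92 mm across the rim, 44 mm high, on the tray. Origin: centre of its underside.
- canister: Bystander: glass canister with steel lid and knob, 76 mm in diameter, 72 mm high, on the tray. Origin: centre of its underside.
- spatula: Bystander: wooden spatula, 168 by 18 by 4 mm, lying on the table. Origin: centre of its underside.
- carton: Bystander: gold product carton, 36 by 125 by 22 mm, lying on the table. Origin: centre of its underside.
Mind the look-alikes: they are no part of the job. What is shaped like the jar but blue is not meant.

How it is judged (in metres and radians):
At the end, for the whole second after the job is handed in: The bottle stands in the bay with the round inlay and the jar in the bay with the rectangular inlay, each with its underside on the shelf floor (within 5 mm), inside the bay (within 20 mm of its centre front to back and 34 mm sideways), upright within 0.1 rad, and at rest (x of bottle in the frame of round_inlay between -0.02 and 0.02 m and y of bottle in the frame of round_inlay between -0.034 and 0.034 m and z of bottle in the frame of round_inlay between -0.005 and 0.006 m and angle between each of bottle, jar's own z axis and vertical below 0.1 rad and linear speed of each of bottle, jar below 0.02 m/s and x of jar in the frame of rect_inlay between -0.02 and 0.02 m and y of jar in the frame of rect_inlay between -0.034 and 0.034 m and z of jar in the frame of rect_inlay between -0.005 and 0.006 m); the robot touches nothing.
It fails at once if the bottle or the jar falls over (tips past 0.7 rad) (angle between any of bottle, jar's own z axis and vertical above 0.7 rad).
It fails at once if the bottle or the jar is dropped or slammed into its bay instead of set down (faster than 0.45 m/s there, a fall of about 10 mm) ((horizontal distance between bottle and round_inlay below 0.06 m and z of bottle in the frame of round_inlay below 0.05 m and linear speed of bottle above 0.45 m/s) or (horizontal distance between jar and rect_inlay below 0.06 m and z of jar in the frame of rect_inlay below 0.05 m and linear speed of jar above 0.45 m/s)).
It fails at once if the light bar is bumped (over 5 N) by the robot or what it carries (contact force between lightbar and anything else above 5 N).
It fails at once if a bystander is moved more than 25 mm or knocked over (distance of any of bowl, canister, stock, spatula, carton from where it was at the start of the episode above 0.025 m or angle between any of bowl, canister, stock's own z axis and vertical above 0.4 rad).
It also fails if it takes over 72 s, if anything falls off the work surface, if the arm or the gripper's body presses on something with over 40 N, if the wrist force passes 120 N, or if a joint passes its speed limit or range.

## Working session

There is one attempt and no reset: what is moved stays moved. The work goes in short steps, Python scripts to look and compute and a shell command to move; the robot and the scene stay as the last step left them, time stands still between calls to the robot, and variables do not carry over. Pictures are saved under pics/ and viewed, on a budget of 10 in all, crops included, one or two more only if the job needs it, and the job is handed in when it is done.

```bash
ls; mkdir -p pics
cat > h.py <<'E'
import numpy as np, cv2
from cell import readout, eyes
def save(cam,name):
    im=eyes.read_camera(cam); cv2.imwrite(f'pics/{name}.png',im[:,:,::-1]); return im
def ray(m,u,v):
    K=np.array(m['intrinsics']);R=np.array(m['R']);t=np.array(m['t'])
    d=np.array([(u-K[0,2])/K[0,0],(v-K[1,2])/K[1,1]]);s=d.copy()
    for _ in range(20): s=d/(1+m['k1']*(s@s))
    return -R.T@t, R.T@np.array([s[0],s[1],1.])
def onz(m,u,v,z):
    o,d=ray(m,u,v); return o+d*(z-o[2])/d[2]
def proj(m,X):
    K=np.array(m['intrinsics']);c=np.array(m['R'])@np.array(X,float)+np.array(m['t'])
    s=c[:2]/c[2]; s=s*(1+m['k1']*(s@s)); return K[0,0]*s[0]+K[0,2],K[1,1]*s[1]+K[1,2]
E
python3 - <<'E'
from h import *
a=save('scene','s0');b=save('top','t0')
for c in('scene','top'):
    m=eyes.camera_model(c);print(c,m['k1'],np.round(m['intrinsics'],1).tolist(),'pos',np.round(ray(m,320,200)[0]),'dir',np.round(ray(m,320,200)[1],2))
print(readout.state())
E
```

```text
pics
scene -0.10102359726857589 [[395.6, 0.0, 316.3], [0.0, 395.6, 197.7], [0.0, 0.0, 1.0]] pos [1399. -233.  662.] dir [-0.81  0.17 -0.56]
top -0.04271474897405867 [[463.6, 0.0, 325.5], [0.0, 463.6, 199.8], [0.0, 0.0, 1.0]] pos [ 299.  -62. 1467.] dir [ 0.17  0.03 -0.99]
{'t': 0.1, 'joints': array([-1.42561753e+00,  4.91524144e-01,  1.55939229e+00, -6.24536785e-06,
        1.09170028e+00, -1.05567978e-01]), 'qvel': array([-0.00015793, -0.00188397, -0.00228265, -0.00040576, -0.00024728,
       -0.00049105]), 'tau': array([ 3.01032516e-03, -6.13623118e+01, -2.58606577e+01,  6.93158875e-02,
        4.70020005e-02, -5.58276736e-05]), 'eef_pos': array([ 155.0880968 , -605.22899707,  214.10343528]), 'tcp_rot': array([-3.14057371e+00, -1.02398750e-04,  2.50749606e-01]), 'ft_force': array([ 0.19735426, -0.12263082,  0.19595667]), 'moment': array([0.00460689, 0.04183525, 0.00983027]), 'opening': 1.0002470153305276}
```

View pics/s0.png

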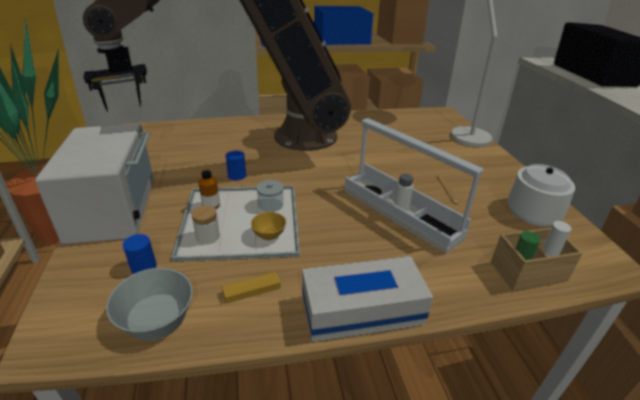

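View pics/t0.png

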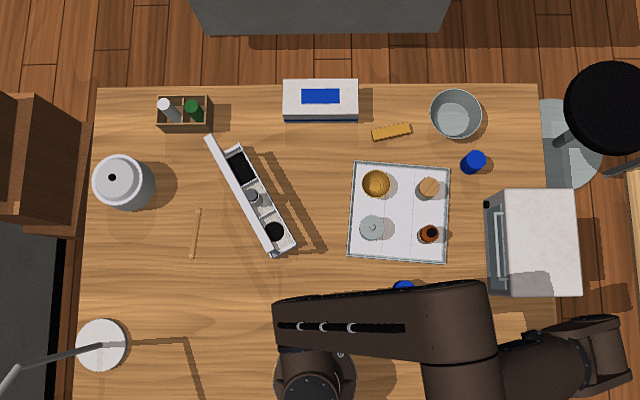

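Scene view: bottle with amber body at (208,190), jar with wooden lid at (205,225), blue look-alikes at (236,165) and (139,252). Top view: bottle at (429,233), jar at (428,187), blue jars at (473,161) and (403,287), bowl (376,184), canister (372,229). The shelf has the rectangular inlay at (240,165), the stock at (253,195) and the round inlay at (274,231). I choose the amber bottle at (429,233) and the white jar with the wooden lid at (428,187), and check both in a close crop.

Run:
```python
from h import *
im=cv2.imread('pics/t0.png')
a=cv2.resize(im[125:265,195:305],None,fx=3.6,fy=4,interpolation=cv2.INTER_CUBIC)
a=cv2.resize(im[125:265,195:305],None,fx=4,fy=4,interpolation=cv2.INTER_CUBIC)
b=cv2.resize(im[150:270,395:485],None,fx=4,fy=4,interpolation=cv2.INTER_CUBIC)
b=cv2.copyMakeBorder(b,0,a.shape[0]-b.shape[0],0,0,cv2.BORDER_CONSTANT)
cv2.imwrite('pics/c1.png',np.hstack([a,b]))
```

```text
(no output)
```

View pics/c1.png

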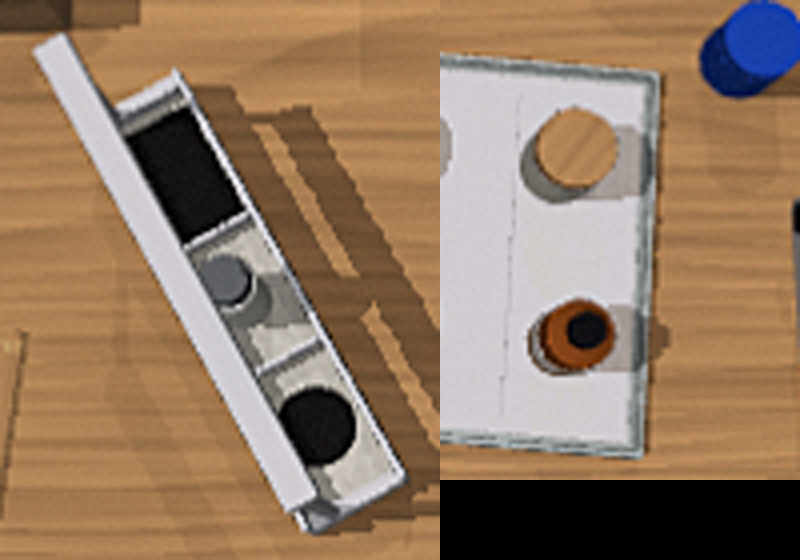

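The crop confirms the jar (wooden lid, centre px 429.5,187) and the amber bottle (cap px 430.8,232.3). The lip's outer top corners are at px (240,142.5) and (296.2,243.8), and the round inlay's centre is at px (274.2,231.2).

Run:
```python
from h import *
m=eyes.camera_model('top')
P=lambda u,v,z:np.round(onz(m,u,v,z),1)
print('bottle',P(430.75,232.25,118),'jar',P(429.5,187,86))
A,B=P(240,142.5,52),P(296.2,243.8,52);print('lip',A,B,np.linalg.norm(A-B))
u=(A-B)/np.linalg.norm(A-B);print(u)
# rack x points away from tray; y = z cross x
x=np.array([-u[1],u[0],0]); x=x if x[1]>0 else -x
y=np.cross([0,0,1],x);c=(A+B)/2+44*x;c[2]=0
print('x',x,'yaw deg',np.degrees(np.arctan2(x[1],x[0])),'c',c)
for k in(-115,0,115):print(k,c+k*y)
print('round meas',P(274.2,231.2,20))
im=cv2.imread('pics/t0.png')
for n,s,z in(('jar wood',np.s_[170:205,412:446],86),):
    h=cv2.cvtColor(im[s],cv2.COLOR_BGR2HSV);k=(h[...,1]>70);yy,xx=np.nonzero(k);print(n,xx.mean()+412,yy.mean()+170,k.sum())
for p in(-182,182):
  w=c+20*x+p*y
  for z in(203,223):print('post',p,z,proj(m,[w[0],w[1],z]))
ms=eyes.camera_model('scene')
for z,k in((20,-115),(20,115)):
  w=c+k*y;print('scene inlay',proj(ms,[w[0],w[1],z]))
b=P(430.75,232.25,118);print('scene bottle cap',proj(ms,b),'jar',proj(ms,P(429.5,187,86)))
print('tray corners',P(356,161,14),P(450,168,14),P(446,264,14),P(347,257,14))
print('blue',P(403,287,60),P(474,160,80),'canister',P(371,227,80),'bowl',P(376,184,50),'toaster',P(486,205,150),P(492,295,150))
```

```text
bottle [ 434.2 -344.   118. ] jar [ 575.  -352.5   86. ]
lip [729.7 235.3  52. ] [407.3  53.3  52. ] 370.22393223561335
[0.87082431 0.49159437 0.        ]
x [-0.49159437  0.87082431  0.        ] yaw deg 119.44542872992561 c [546.86984781 182.6162696    0.        ]
-115 [647.01464335 239.14962192   0.        ]
0 [546.86984781 182.6162696    0.        ]
115 [446.72505226 126.08291728   0.        ]
round meas [449.5 125.5  20. ]
jar wood 428.44171779141107 186.79754601226995 326
post -182 203 (np.float64(210.25830774387236), np.float64(138.81604296149857))
post -182 223 (np.float64(208.39781968276554), np.float64(136.69161770610432))
post 182 203 (np.float64(270.6971717249836), np.float64(250.19476427918346))
post 182 223 (np.float64(269.69337686728903), np.float64(249.72707934283005))
scene inlay (np.float64(432.95325455438837), np.float64(228.29431574065342))
scene inlay (np.float64(370.6230410030244), np.float64(191.49148137086732))
scene bottle cap (np.float64(207.04446030700075), np.float64(172.77824724042173)) jar (np.float64(202.7617809366175), np.float64(212.47229021438412))
tray corners [ 676.1 -134.4   14. ] [ 651.2 -436.2   14. ] [ 345.5 -409.4   14. ] [ 368.6 -102.3   14. ]
blue [ 276.6 -267.2   60. ] [ 660.2 -494.5   80. ] canister [ 454.7 -173.4   80. ] bowl [ 592.6 -193.9   50. ] toaster [ 508.6 -499.5  150. ] [ 254.5 -501.7  150. ]
```

Both objects and both bays agree with the given sizes: lip 370 against 376 mm, round inlay within 3 mm, and scene reprojections match. One difficulty is that jog only shifts and twists about tool z, so a lean can only come from how the arm handles poses at its reach limit. I'll turn the fingers towards the shelf orientation (twist about +75°), go to the inner reach limit at azimuth about -61°, and see how it behaves.

```bash
python3 -m jog '{"dp":[[98,-243,-136],[98,-243,-136],[98,-243,-136],[98,-243,-136],[98,-243,-136],[98,-243,-136],[98,-243,-136],[98,-243,-136]],"twist":[57,57,57,57,57,57,57,57],"claw":[-1,-1,-1,-1,-1,-1,-1,-1]}'
python3 -m jog '{"dp":[[0,0,0],[0,0,0],[0,0,0],[0,0,0]],"twist":[18,18,18,18],"claw":[-1,-1,-1,-1]}'; python3 -c "
from h import *
s=readout.state();print(s['joints'].round(3),s['eef_pos'].round(1),s['tcp_rot'].round(3))"
```

```text
t: 0.77
eef_pos: [190.1, -341.7, 353.7]
tcp_rot: [3.14, -0.004, -0.749]
ft_force: [0.4, -1.0, 0.5]
opening: 1.003
t: 1.1
eef_pos: [189.8, -345.5, 350.6]
tcp_rot: [3.142, 0.0, -1.061]
ft_force: [0.0, -0.8, 0.2]
opening: 0.999
[-1.237  0.014  1.853 -0.     1.275  1.395] [ 189.8 -345.5  350.6] [ 3.142  0.    -1.061]
```

```bash
python3 -m jog '{"dp":[[-120,0,0],[-120,0,0],[-120,0,0],[-120,0,0]],"twist":[0,0,0,0],"claw":[-1,-1,-1,-1]}'; python3 -c "
from h import *
s=readout.state();print(s['joints'].round(3),s['eef_pos'].round(1),s['tcp_rot'].round(3))"
```

```text
t: 1.43
eef_pos: [129.1, -236.6, 350.4]
tcp_rot: [3.141, 0.0, -1.055]
ft_force: [0.1, -0.3, 0.4]
opening: 1.001
[-1.318 -0.214  2.046 -0.     1.309  1.308] [ 129.1 -236.6  350.4] [ 3.141  0.    -1.055]
```

Reached exactly, with no limit at the inner side. A lean with the fingers towards the shelf's +x (world azimuth 119°) could come from over-stretching outward at azimuth 119°. I'll swing there high up, with the closing line kept consistent.

```bash
python3 -m jog '{"dp":[[-110,-247,-70],[-110,-247,-70],[-110,-247,-70],[-110,-247,-70],[-110,-247,-70],[-110,-247,-70],[-110,-247,-70],[-110,-247,-70]],"twist":[-57,-57,-57,-57,-57,-57,-57,-57],"claw":[-1,-1,-1,-1,-1,-1,-1,-1]}'
python3 -m jog '{"dp":[[-107,-264,-80],[-107,-264,-80],[-107,-264,-80],[-107,-264,-80],[-107,-264,-80],[-107,-264,-80],[-107,-264,-80],[-107,-264,-80]],"twist":[-57,-57,-57,-57,-57,-57,-57,-57],"claw":[-1,-1,-1,-1,-1,-1,-1,-1]}'
python3 -m jog '{"dp":[[-139,-271,-60],[-139,-271,-60],[-139,-271,-60],[-139,-271,-60],[-139,-271,-60],[-139,-271,-60],[-139,-271,-60],[-139,-271,-60]],"twist":[-57,-57,-57,-57,-57,-57,-57,-57],"claw":[-1,-1,-1,-1,-1,-1,-1,-1]}'
python3 -c "
from h import *
s=readout.state();print(s['joints'].round(3),s['eef_pos'].round(1),s['tcp_rot'].round(3))"
```

```text
t: 2.1
eef_pos: [293.1, -22.2, 421.3]
tcp_rot: [3.142, -0.001, -0.177]
ft_force: [0.9, -0.8, -0.2]
opening: 1.0
t: 2.77
eef_pos: [234.6, 258.6, 501.5]
tcp_rot: [-3.141, -0.001, 0.785]
ft_force: [0.5, -1.0, -0.0]
opening: 0.999
t: 3.43
eef_pos: [-56.5, 352.7, 561.2]
tcp_rot: [-3.141, -0.001, 1.779]
ft_force: [1.0, 0.2, 0.1]
opening: 0.999
[ 1.544e+00 -1.010e-01  1.440e+00  1.000e-03  1.802e+00  1.335e+00] [-56.5 352.7 561.2] [-3.141e+00 -1.000e-03  1.779e+00]
```

```bash
python3 -m jog '{"dp":[[53,-145,-89],[53,-145,-89],[53,-145,-89],[53,-145,-89],[53,-145,-89],[53,-145,-89]],"twist":[-17.5,-17.5,-17.5,-17.5,-17.5,-17.5],"claw":[-1,-1,-1,-1,-1,-1]}'
python3 -m jog '{"dp":[[230,0,-230],[230,0,-230],[230,0,-230],[230,0,-230],[230,0,-230],[230,0,-230],[230,0,-230],[230,0,-230]],"twist":[0,0,0,0,0,0,0,0],"claw":[-1,-1,-1,-1,-1,-1,-1,-1]}'
python3 -c "
from h import *
s=readout.state();print(s['joints'].round(3),s['eef_pos'].round(1),s['tcp_rot'].round(3))"
```

```text
t: 3.93
eef_pos: [-207.9, 376.5, 649.6]
tcp_rot: [-3.141, 0.0, 2.079]
ft_force: [-0.4, -0.6, -0.2]
opening: 0.999
t: 4.6
eef_pos: [-223.1, 443.9, 783.7]
tcp_rot: [3.138, 0.056, 2.081]
ft_force: [1.5, -3.8, 4.3]
opening: 0.999
[ 1.91   0.471  0.047 -0.028  2.677  1.376] [-223.1  443.9  783.7] [3.138 0.056 2.081]
```

```bash
python3 -m jog '{"dp":[[0,0,0],[0,0,0]],"twist":[0,0],"claw":[-1,-1]}'
python3 -c "
from h import *
s=readout.state();print(s['joints'].round(4),s['eef_pos'].round(1),s['tcp_rot'].round(3))"
```

```text
t: 4.77
eef_pos: [-229.7, 453.0, 784.1]
tcp_rot: [3.138, 0.009, 2.074]
ft_force: [-0.7, 0.1, -0.5]
opening: 0.998
[ 1.9126  0.4685  0.0499 -0.0103  2.6317  1.4002] [-229.7  453.   784.1] [3.138 0.009 2.074]
```

```bash
for i in 1; do python3 -m jog '{"dp":[[40,0,0],[80,0,0],[120,0,0],[120,0,0]],"twist":[0,0,0,0],"claw":[-1,-1,-1,-1]}'
python3 -c "
from h import *
s=readout.state();print(s['joints'].round(4),s['eef_pos'].round(1),s['tcp_rot'].round(3))"; done
```

```text
t: 5.1
eef_pos: [-270.2, 523.5, 732.5]
tcp_rot: [3.138, -0.002, 2.075]
ft_force: [1.6, 0.3, -0.7]
opening: 1.0
[ 1.9366  0.5624  0.0512 -0.0054  2.5254  1.4279] [-270.2  523.5  732.5] [ 3.138e+00 -2.000e-03  2.075e+00]
```

```bash
python3 -m jog '{"dp":[[200,0,-290],[200,0,-290],[200,0,-290],[200,0,-290]],"twist":[0,0,0,0],"claw":[-1,-1,-1,-1]}'
python3 -c "
from h import *
s=readout.state();print(s['joints'].round(4),s['eef_pos'].round(1),s['tcp_rot'].round(4))"
python3 -m jog '{"dp":[[300,0,0],[300,0,0],[300,0,0],[300,0,0]],"twist":[0,0,0,0],"claw":[-1,-1,-1,-1]}'
python3 -c "
from h import *
s=readout.state();print(s['joints'].round(4),s['eef_pos'].round(1),s['tcp_rot'].round(4))"
```

```text
t: 5.43
eef_pos: [-270.5, 518.2, 740.8]
tcp_rot: [3.137, -0.027, 2.075]
ft_force: [0.3, -0.6, 0.2]
opening: 1.005
[ 1.9392e+00  5.4990e-01  4.7400e-02 -1.4000e-03  2.5173e+00  1.4341e+00] [-270.5  518.2  740.8] [ 3.1372 -0.0266  2.0748]
t: 5.77
eef_pos: [-315.8, 598.5, 670.7]
tcp_rot: [3.137, -0.041, 2.075]
ft_force: [0.3, -0.6, 0.8]
opening: 0.998
[1.9586e+00 6.6310e-01 4.8400e-02 5.0000e-04 2.3885e+00 1.4551e+00] [-315.8  598.5  670.7] [ 3.1371 -0.0413  2.0748]
```

The arm does give up orientation at the reach limit, and the leftover lean persists (pitch -0.041, fingers outward, which is the direction I want). I'll accumulate it with short pushes along the outstretched arm.

```bash
python3 -m jog '{"dp":[[120,0,-140]],"twist":[0],"claw":[-1]}'|sed -n 2,3p
python3 -m jog '{"dp":[[120,0,-140]],"twist":[0],"claw":[-1]}'|sed -n 2,3p
python3 -m jog '{"dp":[[120,0,-140]],"twist":[0],"claw":[-1]}'|sed -n 2,3p
python3 -m jog '{"dp":[[120,0,-140]],"twist":[0],"claw":[-1]}'|sed -n 2,3p
echo horiz; python3 -m jog '{"dp":[[120,0,-60]],"twist":[0],"claw":[-1]}'|sed -n 2,3p
python3 -m jog '{"dp":[[120,0,-60]],"twist":[0],"claw":[-1]}'|sed -n 2,3p
python3 -m jog '{"dp":[[120,0,-60]],"twist":[0],"claw":[-1]}'|sed -n 2,3p
python3 -c "
from h import *
s=readout.state();print(s['joints'].round(4),s['eef_pos'].round(1),s['tcp_rot'].round(4))"
```

```text
eef_pos: [-317.8, 601.8, 669.6]
tcp_rot: [3.138, -0.051, 2.075]
eef_pos: [-317.4, 599.4, 678.6]
tcp_rot: [3.137, -0.078, 2.075]
eef_pos: [-317.2, 597.6, 686.3]
tcp_rot: [3.136, -0.101, 2.075]
eef_pos: [-317.4, 596.7, 692.3]
tcp_rot: [3.135, -0.122, 2.075]
horiz
eef_pos: [-322.5, 604.8, 690.1]
tcp_rot: [3.135, -0.144, 2.075]
eef_pos: [-328.7, 615.5, 684.5]
tcp_rot: [3.135, -0.163, 2.076]
eef_pos: [-334.2, 624.7, 680.6]
tcp_rot: [3.134, -0.182, 2.076]
[1.9639 0.655  0.0474 0.0168 2.2574 1.4715] [-334.2  624.7  680.6] [ 3.1343 -0.1821  2.0756]
```

```bash
python3 -m jog '{"dp":[[120,0,-30]],"twist":[0],"claw":[-1]}'|sed -n 3p
python3 -m jog '{"dp":[[120,0,-30]],"twist":[0],"claw":[-1]}'|sed -n 3p
python3 -m jog '{"dp":[[120,0,-30]],"twist":[0],"claw":[-1]}'|sed -n 3p
python3 -m jog '{"dp":[[120,0,-30]],"twist":[0],"claw":[-1]}'|sed -n 3p
python3 -m jog '{"dp":[[120,0,-30]],"twist":[0],"claw":[-1]}'|sed -n 3p
python3 -m jog '{"dp":[[120,0,-30]],"twist":[0],"claw":[-1]}'|sed -n 3p
python3 -m jog '{"dp":[[120,0,-30]],"twist":[0],"claw":[-1]}'|sed -n 3p
python3 -m jog '{"dp":[[120,0,-30]],"twist":[0],"claw":[-1]}'|sed -n 3p
python3 -m jog '{"dp":[[120,0,-30]],"twist":[0],"claw":[-1]}'|sed -n 3p
python3 -m jog '{"dp":[[120,0,-30]],"twist":[0],"claw":[-1]}'|sed -n 3p
python3 -c "
from h import *
s=readout.state();print(s['t'],s['joints'].round(4),s['eef_pos'].round(1),s['tcp_rot'].round(4))"
```

```text
tcp_rot: [3.134, -0.203, 2.076]
tcp_rot: [3.134, -0.222, 2.076]
tcp_rot: [3.133, -0.241, 2.076]
tcp_rot: [3.133, -0.262, 2.076]
tcp_rot: [3.133, -0.284, 2.076]
tcp_rot: [3.133, -0.306, 2.077]
tcp_rot: [3.132, -0.328, 2.077]
tcp_rot: [3.132, -0.351, 2.077]
tcp_rot: [3.132, -0.374, 2.077]
tcp_rot: [3.131, -0.398, 2.078]
7.1833 [1.9787 0.7427 0.0474 0.0302 1.9546 1.4909] [-394.4  727.4  637. ] [ 3.1313 -0.3976  2.0776]
```

```bash
python3 -m jog '{"dp":[[120,0,-40]],"twist":[0],"claw":[-1]}'|sed -n 3p
python3 -m jog '{"dp":[[120,0,-40]],"twist":[0],"claw":[-1]}'|sed -n 3p
python3 -m jog '{"dp":[[120,0,-40]],"twist":[0],"claw":[-1]}'|sed -n 3p
python3 -m jog '{"dp":[[120,0,-40]],"twist":[0],"claw":[-1]}'|sed -n 3p
python3 -m jog '{"dp":[[120,0,-40]],"twist":[0],"claw":[-1]}'|sed -n 3p
python3 -m jog '{"dp":[[120,0,-40]],"twist":[0],"claw":[-1]}'|sed -n 3p
python3 -m jog '{"dp":[[120,0,-40]],"twist":[0],"claw":[-1]}'|sed -n 3p
python3 -m jog '{"dp":[[120,0,-40]],"twist":[0],"claw":[-1]}'|sed -n 3p
python3 -m jog '{"dp":[[120,0,-40]],"twist":[0],"claw":[-1]}'|sed -n 3p
python3 -m jog '{"dp":[[120,0,-40]],"twist":[0],"claw":[-1]}'|sed -n 3p
python3 -c "
from h import *
s=readout.state();print(s['t'],s['joints'].round(4),s['eef_pos'].round(1),s['tcp_rot'].round(4))
from scipy.spatial.transform import Rotation as Ro
print(Ro.from_euler('xyz',s['tcp_rot']).as_matrix().round(4))"
```

```text
tcp_rot: [3.131, -0.42, 2.078]
tcp_rot: [3.131, -0.445, 2.078]
tcp_rot: [3.13, -0.469, 2.078]
tcp_rot: [3.13, -0.492, 2.079]
tcp_rot: [3.13, -0.516, 2.079]
tcp_rot: [3.13, -0.54, 2.079]
tcp_rot: [3.129, -0.564, 2.08]
tcp_rot: [3.129, -0.588, 2.08]
tcp_rot: [3.129, -0.613, 2.08]
tcp_rot: [3.128, -0.637, 2.081]
8.0167 [1.9802 0.7084 0.0483 0.0471 1.7487 1.4982] [-413.   754.6  693.1] [ 3.1281 -0.6373  2.0808]
[[-0.3923  0.8766 -0.2787]
 [ 0.7015  0.4811  0.5258]
 [ 0.595   0.0108 -0.8037]]
```

```bash
cat >> h.py <<'E'
from scipy.spatial.transform import Rotation as Ro
def Rt(): return Ro.from_euler('xyz',readout.state()['tcp_rot']).as_matrix()
def legs(*W):
    s=readout.state();R=Rt();p=np.array(s['eef_pos'])
    print('t',round(s['t'],2),'q',s['joints'].round(3),p.round(1),'rot',s['tcp_rot'].round(4))
    for w in W:
        w=np.array(w,float);d=w-p;print(w,'dp',(R.T@d).round(0).astype(int).tolist(),'rows',round(np.linalg.norm(d)/41.7,1));p=w
E
python3 -c "
from h import *
m=eyes.camera_model('top');print('lamp',onz(m,100,345,0))
legs((-200,365,620),(0,300,600),(240,200,540),(380,-80,420),(540,-300,350),(603,-405,142))"
```

```text
lamp [ 96.63290427 668.5378197    0.        ]
t 8.02 q [1.98  0.708 0.048 0.047 1.749 1.498] [-413.   754.6  693.1] rot [ 3.1281 -0.6373  2.0808]
[-200.  365.  620.] dp [-400, -2, -205] rows 10.8
[  0. 300. 600.] dp [-136, 144, -74] rows 5.1
[240. 200. 540.] dp [-200, 162, -71] rows 6.4
[380. -80. 420.] dp [-323, -13, -90] rows 8.0
[ 540. -300.  350.] dp [-259, 34, -104] rows 6.7
[ 603. -405.  142.] dp [-222, 2, 94] rows 5.8
```

```bash
python3 -m jog '{"dp":[[-280,0,-140],[-280,0,-140],[-280,0,-140],[-280,0,-140],[-280,0,-140],[-280,0,-140],[-280,0,-140],[-280,0,-140]],"twist":[0,0,0,0,0,0,0,0],"claw":[-1,-1,-1,-1,-1,-1,-1,-1]}'|head -3
python3 -m jog '{"dp":[[-120,0,-65],[-120,0,-65],[-120,0,-65],[-120,0,-65]],"twist":[0,0,0,0],"claw":[-1,-1,-1,-1]}'|head -3
python3 -m jog '{"dp":[[-136,144,-74],[-136,144,-74],[-136,144,-74],[-136,144,-74],[-136,144,-74],[-136,144,-74]],"twist":[0,0,0,0,0,0],"claw":[-1,-1,-1,-1,-1,-1]}'|head -3
python3 -c "
from h import *
legs((240,200,540),(380,-80,420),(540,-300,350),(603,-405,142))"
```

```text
t: 8.68
eef_pos: [-286.2, 524.5, 648.4]
tcp_rot: [3.128, -0.637, 2.081]
t: 9.02
eef_pos: [-220.3, 403.6, 631.3]
tcp_rot: [3.127, -0.64, 2.082]
t: 9.52
eef_pos: [-38.1, 349.2, 611.7]
tcp_rot: [3.126, -0.633, 2.081]
t 9.52 q [ 1.075 -0.357  1.618  0.515  1.503  0.635] [-38.1 349.2 611.7] rot [ 3.1264 -0.6333  2.0808]
[240. 200. 540.] dp [-257, 171, -97] rows 7.8
[380. -80. 420.] dp [-323, -13, -89] rows 8.0
[ 540. -300.  350.] dp [-259, 34, -103] rows 6.7
[ 603. -405.  142.] dp [-222, 2, 95] rows 5.8
```

```bash
python3 -m jog '{"dp":[[-240,165,-90],[-240,165,-90],[-240,165,-90],[-240,165,-90],[-240,165,-90],[-240,165,-90],[-240,165,-90],[-240,165,-90]],"twist":[0,0,0,0,0,0,0,0],"claw":[-1,-1,-1,-1,-1,-1,-1,-1]}'|head -3
python3 -m jog '{"dp":[[-323,-13,-90],[-323,-13,-90],[-323,-13,-90],[-323,-13,-90],[-323,-13,-90],[-323,-13,-90],[-323,-13,-90],[-323,-13,-90]],"twist":[0,0,0,0,0,0,0,0],"claw":[-1,-1,-1,-1,-1,-1,-1,-1]}'|head -3
python3 -c "
from h import *
legs((540,-300,350),(603,-405,160))"
```

```text
t: 10.18
eef_pos: [190.5, 231.0, 552.8]
tcp_rot: [3.126, -0.631, 2.08]
t: 10.85
eef_pos: [329.4, -48.8, 434.8]
tcp_rot: [3.128, -0.629, 2.079]
t 10.85 q [-0.589  0.083  1.696  0.303  1.917 -1.07 ] [329.4 -48.8 434.8] rot [ 3.1282 -0.6293  2.0787]
[ 540. -300.  350.] dp [-310, 63, -120] rows 8.1
[ 603. -405.  160.] dp [-211, 3, 82] rows 5.4
```

```bash
python3 -m jog '{"dp":[[-310,63,-120],[-310,63,-120],[-310,63,-120],[-310,63,-120],[-310,63,-120],[-310,63,-120],[-310,63,-120],[-310,63,-120]],"twist":[0,0,0,0,0,0,0,0],"claw":[-1,-1,-1,-1,-1,-1,-1,-1]}'|head -3
python3 -m jog '{"dp":[[-211,3,82],[-211,3,82],[-211,3,82],[-211,3,82],[-211,3,82],[-211,3,82],[-211,3,82]],"twist":[0,0,0,0,0,0,0],"claw":[-1,-1,-1,-1,-1,-1,-1]}'|head -4
python3 - <<'E'
from h import *
m=eyes.camera_model('wrist');save('wrist','w1')
legs()
print(m['k1'],proj(m,[575,-352.5,86]),proj(m,[434,-344,118]))
E
```

```text
t: 11.52
eef_pos: [537.2, -295.7, 350.6]
tcp_rot: [3.129, -0.63, 2.079]
t: 12.1
eef_pos: [598.3, -399.4, 154.8]
tcp_rot: [3.132, -0.637, 2.076]
ft_force: [-0.7, 0.2, -0.4]
t 12.15 q [-0.753  0.957  0.9    0.203  1.886 -1.253] [ 598.5 -398.9  158.1] rot [ 3.1306 -0.6339  2.0774]
-0.05885627630783638 (np.float64(316.7244158309665), np.float64(206.54450530305812)) (np.float64(179.63829157032407), np.float64(112.28381195706102))
```

View pics/w1.png

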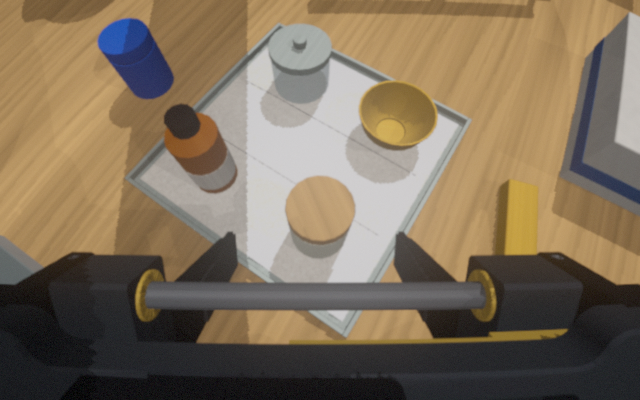

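The wrist view shows the wooden-lidded white jar between the fingers, lid centre about (320,210). The bottle cap is at about (182,120) and the blue jar, at (138,60), is clear of it.

Run:
```python
from h import *
m=eyes.camera_model('wrist')
print('jar',onz(m,320.5,210,86),'bottle',onz(m,182,120,118))
im=cv2.imread('pics/w1.png');h=cv2.cvtColor(im,cv2.COLOR_BGR2HSV)
k=((h[...,1]>70)&(h[...,2]>60)).astype(np.uint8);k[:170]=0;k[250:]=0;k[:,:280]=0;k[:,360:]=0
(c,r)=cv2.minEnclosingCircle(max(cv2.findContours(k,0,2)[0],key=cv2.contourArea));print(c,r,onz(m,*c,86))
R=Rt();z=R[:,2]
J=np.array([574.5,-353,61])
legs(J+19*z-60*z,J+19*z)
```

```text
jar [ 579.29391139 -352.25321199   86.        ] bottle [ 438.99190496 -347.93813508  118.        ]
(319.59368896484375, 209.43911743164062) 34.22468185424805 [ 578.35031651 -352.17921783   86.        ]
t 12.15 q [-0.753  0.957  0.9    0.203  1.886 -1.253] [ 598.5 -398.9  158.1] rot [ 3.1306 -0.6339  2.0774]
[ 585.89021822 -374.45064632   94.03229785] dp [-16, 0, 68] rows 1.7
[ 569.22160619 -343.05945658   45.69234978] dp [0, 0, 60] rows 1.4
```

```bash
python3 -m jog '{"dp":[[-16,3,34],[-16,3,68],[-16,3,90],[-16,3,110],[-16,3,128],[-16,3,128]],"twist":[0,0,0,0,0,0],"claw":[-1,-1,-1,-1,-1,-1]}'
python3 -m jog '{"dp":[[0,0,0],[0,0,0],[0,0,0],[0,0,0],[0,0,0],[0,0,0],[0,0,0],[0,0,0]],"twist":[0,0,0,0,0,0,0,0],"claw":[1,1,1,1,1,1,1,1]}'
python3 -c "
from h import *
legs()"
```

```text
t: 12.65
eef_pos: [571.6, -339.6, 48.2]
tcp_rot: [3.13, -0.632, 2.08]
ft_force: [-0.6, 0.5, -0.1]
opening: 1.001
t: 13.32
eef_pos: [572.3, -342.0, 48.3]
tcp_rot: [3.129, -0.63, 2.079]
ft_force: [-0.3, -0.6, 3.7]
opening: 0.649
t 13.32 q [-0.723  0.971  1.176  0.209  1.593 -1.287] [ 572.3 -342.    48.3] rot [ 3.1294 -0.6305  2.0788]
```

The jar is gripped: opening 0.649 is 61.7 mm. I lift it and carry it in front of the rect-inlay bay.

```bash
python3 -c "
from h import *
legs((572,-342,70),(572,-342,210),(640,-110,210),(712,100,210))"
```

```text
t 13.32 q [-0.723  0.971  1.176  0.209  1.593 -1.287] [ 572.3 -342.    48.3] rot [ 3.1294 -0.6305  2.0788]
[ 572. -342.   70.] dp [13, 0, -17] rows 0.5
[ 572. -342.  210.] dp [83, 1, -113] rows 3.4
[ 640. -110.  210.] dp [137, 171, 102] rows 5.8
[712. 100. 210.] dp [120, 164, 90] rows 5.3
```

```bash
python3 -m jog '{"dp":[[5,0,-7],[13,0,-17],[33,0,-44],[55,0,-73],[78,0,-104],[96,1,-130],[96,1,-130]],"twist":[0,0,0,0,0,0,0],"claw":[1,1,1,1,1,1,1]}'
python3 -m jog '{"dp":[[12,15,9],[30,38,22],[52,65,38],[74,92,55],[96,120,71],[118,147,88],[137,171,102],[137,171,102]],"twist":[0,0,0,0,0,0,0,0],"claw":[1,1,1,1,1,1,1,1]}'
python3 -m jog '{"dp":[[14,20,10],[34,47,25],[55,75,41],[76,104,57],[96,131,72],[112,153,84],[120,164,90],[120,164,90]],"twist":[0,0,0,0,0,0,0,0],"claw":[1,1,1,1,1,1,1,1]}'
python3 - <<'E'
from h import *
legs()
save('wrist','w2');m=eyes.camera_model('wrist')
for p in((729.7,235.3,52),(407.3,53.3,52)):print(proj(m,p))
save('top','t2')
E
```

```text
t: 13.9
eef_pos: [572.6, -342.1, 217.6]
tcp_rot: [3.125, -0.621, 2.082]
ft_force: [0.7, -0.0, -1.3]
opening: 0.647
t: 14.57
eef_pos: [640.1, -103.2, 210.2]
tcp_rot: [3.128, -0.632, 2.085]
ft_force: [-0.5, 0.1, -2.8]
opening: 0.65
t: 15.23
eef_pos: [711.1, 104.1, 209.2]
tcp_rot: [3.13, -0.631, 2.082]
ft_force: [-0.5, -0.5, -2.2]
opening: 0.648
t 15.23 q [-0.131  0.784  1.142  0.501  1.613 -0.72 ] [711.1 104.1 209.2] rot [ 3.1296 -0.6314  2.0824]
(np.float64(380.88469084070766), np.float64(188.35150945759622))
(np.float64(79.38012717854292), np.float64(190.15779580665486))
```

View pics/w2.png

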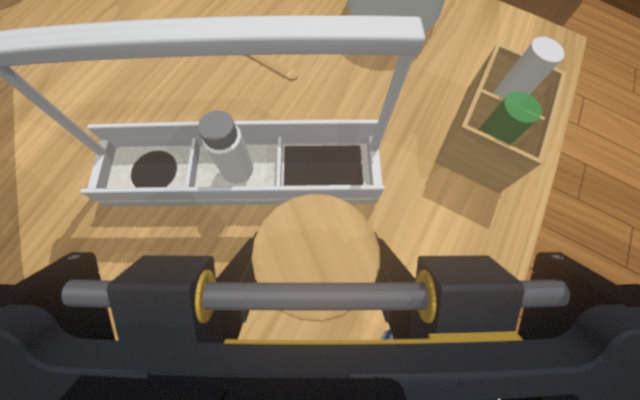

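The wrist view shows the held jar level. The rect inlay spans px (284..363, 146..186), the stock is at (225,150), the round inlay at (154,170), and the lip's ends at (82,190) and (383,187). Predictions fit within 3 px. I check the shelf frame from these edges.

Run:
```python
from h import *
m=eyes.camera_model('wrist')
g=cv2.cvtColor(cv2.imread('pics/w2.png'),cv2.COLOR_BGR2GRAY)
for u in(300,320,340):print(u,g[130:206,u].tolist())
x=np.array([-.4916,.8708,0]);y=np.cross([0,0,1],x);c=np.array([546.9,182.6,0])
def loc(u,v,z):
    p=onz(m,u,v,z)-c;return np.round([p@x,p@y],1)
print('inlay far edge',loc(284,146,20),loc(361,146,20),'round far/near',loc(154,151,20),'L/R',loc(132,170,20),loc(177,170,20))
print('lip ends',loc(383,187,52),loc(82,190,52))
print('back rail top far corners',loc(381,121,70),loc(89,126,70))
```

```text
300 [133, 135, 135, 133, 134, 134, 132, 132, 131, 132, 130, 130, 133, 141, 148, 136, 94, 75, 71, 71, 70, 71, 67, 70, 68, 67, 70, 68, 68, 70, 70, 69, 72, 73, 72, 75, 72, 75, 72, 74, 74, 74, 73, 76, 73, 74, 77, 72, 75, 73, 74, 74, 74, 77, 93, 143, 195, 216, 211, 188, 158, 138, 132, 130, 132, 140, 160, 172, 176, 178, 177, 178, 176, 177, 176, 175]
320 [133, 133, 134, 133, 133, 133, 133, 132, 132, 133, 131, 133, 132, 140, 149, 137, 96, 70, 71, 69, 68, 67, 69, 69, 71, 69, 68, 69, 66, 66, 68, 71, 72, 72, 72, 72, 71, 73, 71, 72, 72, 74, 73, 74, 71, 73, 74, 71, 75, 73, 73, 73, 72, 73, 105, 163, 204, 217, 209, 183, 151, 136, 132, 134, 153, 170, 174, 175, 176, 175, 177, 175, 176, 176, 176, 175]
340 [130, 129, 132, 132, 131, 130, 129, 131, 130, 127, 129, 126, 131, 135, 136, 118, 86, 72, 72, 69, 68, 66, 69, 67, 70, 68, 67, 71, 69, 69, 73, 71, 71, 74, 75, 76, 74, 72, 71, 75, 76, 72, 74, 74, 73, 72, 75, 72, 74, 73, 72, 77, 74, 76, 122, 187, 216, 219, 205, 177, 145, 132, 130, 130, 130, 130, 130, 137, 155, 170, 177, 182, 182, 183, 183, 184]
inlay far edge [ 33.2 -63.1] [  32.8 -170.2] round far/near [ 27.5 118.7] L/R [ -1.7 144.4] [-2.6 81.2]
lip ends [ -43.6 -187.3] [-44.6 182.3]
back rail top far corners [  38.7 -188.4] [ 36.4 182.3]
```

Run:
```python
from h import *
m=eyes.camera_model('wrist');o,_=ray(m,320,200);s=readout.state()
print('cam in tool',Rt().T@(o-s['eef_pos']))
legs((700,148,160),(677,191,108),(644.8,248.4,106),(644.8,248.4,66))
```

```text
cam in tool [  75.66571057    0.24450241 -170.01020658]
t 15.33 q [-0.136  0.784  1.143  0.499  1.613 -0.722] [710.8 100.6 209.2] rot [ 3.1303 -0.6309  2.0793]
[700. 148. 160.] dp [9, 13, 67] rows 1.7
[677. 191. 108.] dp [9, 0, 71] rows 1.7
[644.8 248.4 106. ] dp [52, -1, 40] rows 1.6
[644.8 248.4  66. ] dp [-24, 0, 32] rows 1.0
```

```bash
python3 -m jog '{"dp":[[3,3,20],[7,6,45],[10,9,70],[13,12,95],[15,13,115],[17,13,130],[18,13,138],[18,13,138]],"twist":[0,0,0,0,0,0,0,0],"claw":[1,1,1,1,1,1,1,1]}' | head -4
python3 -m jog '{"dp":[[6,0,5],[15,0,12],[25,0,19],[35,-1,27],[44,-1,34],[50,-1,39],[52,-1,40],[52,-1,40]],"twist":[0,0,0,0,0,0,0,0],"claw":[1,1,1,1,1,1,1,1]}' | head -4
python3 - <<'E'
from h import *
legs((644.8,248.4,66),(644.8,248.4,62))
save('scene','s3');im=cv2.imread('pics/s3.png');w=cv2.imread('pics/s3.png')
save('wrist','w3');w=cv2.imread('pics/w3.png')
a=cv2.resize(im[90:270,330:510],(500,500),interpolation=cv2.INTER_CUBIC)
b=cv2.resize(w[0:320,160:480],(300,300));b=cv2.copyMakeBorder(b,0,200,0,0,cv2.BORDER_CONSTANT)
cv2.imwrite('pics/v3.png',np.hstack([a,b]))
E
```

```text
t: 16.0
eef_pos: [676.5, 191.2, 107.8]
tcp_rot: [3.132, -0.632, 2.077]
ft_force: [-0.7, -0.5, -2.4]
t: 16.67
eef_pos: [644.6, 249.8, 107.4]
tcp_rot: [3.129, -0.631, 2.08]
ft_force: [0.1, -0.2, -2.4]
t 16.67 q [ 0.058  0.798  1.41   0.593  1.284 -0.722] [644.6 249.8 107.4] rot [ 3.1292 -0.6309  2.0803]
[644.8 248.4  66. ] dp [-25, -1, 33] rows 1.0
[644.8 248.4  62. ] dp [-2, 0, 3] rows 0.1
```

View pics/v3.png

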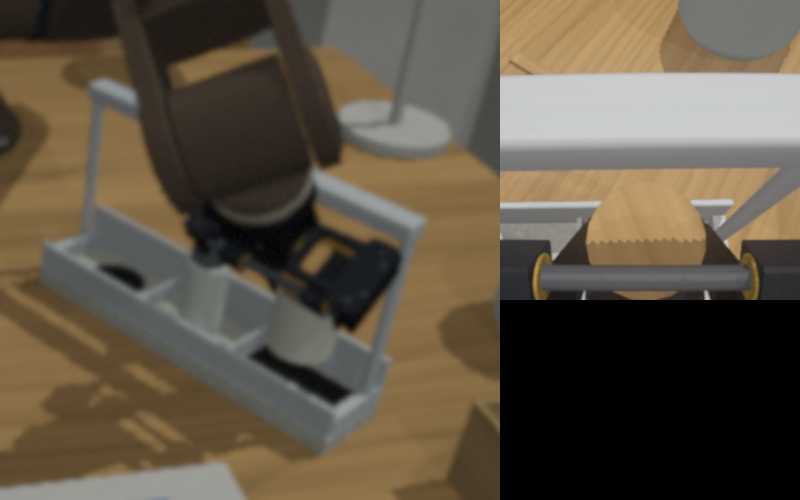

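The view shows the jar hanging over the rect bay, past the lip at crop (300,345), with the stock untouched and the bar clear of the tool. I check the jar's pixel against the prediction before lowering.

Run:
```python
from h import *
ms=eyes.camera_model('scene');c=[546.9,182.6]
for z,(X,Y) in((64,(649.8,239.8)),(0+144,(649.8,239.8)),(20,(649.8,238.4))):print(z,proj(ms,[X,Y,z]))
im=cv2.imread('pics/s3.png');g=cv2.cvtColor(im,cv2.COLOR_BGR2GRAY);
for v in(205,210,214):print(v,g[v,420:460].tolist())
```

```text
64 (np.float64(436.7872202916776), np.float64(215.6057076590305))
144 (np.float64(442.87847739541434), np.float64(189.7296130062214))
20 (np.float64(433.12917409930276), np.float64(228.95937115028093))
205 [86, 87, 87, 87, 87, 87, 87, 85, 84, 87, 88, 91, 93, 95, 96, 99, 100, 102, 103, 104, 105, 106, 106, 105, 103, 100, 98, 100, 94, 74, 44, 18, 11, 11, 12, 9, 12, 13, 20, 38]
210 [122, 120, 114, 104, 95, 88, 86, 85, 86, 90, 92, 93, 95, 97, 99, 100, 102, 103, 104, 105, 106, 106, 107, 109, 111, 112, 112, 112, 113, 112, 112, 113, 121, 125, 121, 109, 100, 102, 108, 112]
214 [101, 95, 87, 78, 69, 61, 67, 80, 88, 91, 94, 96, 97, 98, 100, 102, 104, 105, 107, 109, 111, 114, 115, 115, 115, 115, 116, 117, 117, 114, 104, 95, 90, 90, 89, 91, 96, 103, 112, 123]
```

```bash
python3 -m jog '{"dp":[[-4,0,5],[-9,0,12],[-14,0,19],[-19,-1,25],[-23,-1,30],[-25,-1,33],[-25,-1,33],[-25,-1,33]],"twist":[0,0,0,0,0,0,0,0],"claw":[1,1,1,1,1,1,1,1]}'
python3 -m jog '{"dp":[[-0.6,0,0.8],[-1.2,0,1.6],[-1.8,0,2.4],[-1.8,0,2.4]],"twist":[0,0,0,0],"claw":[1,1,1,1]}'
```

```text
t: 17.43
eef_pos: [644.8, 248.0, 65.6]
tcp_rot: [3.13, -0.631, 2.079]
ft_force: [-0.3, -0.7, -3.4]
opening: 0.649
t: 17.77
eef_pos: [644.8, 248.0, 62.8]
tcp_rot: [3.129, -0.631, 2.079]
ft_force: [0.7, 0.2, -1.4]
opening: 0.649
```

```bash
python3 -m jog '{"dp":[[-0.6,0,0.8],[-0.9,0,1.2],[-0.9,0,1.2]],"twist":[0,0,0],"claw":[1,1,1]}'
```

```text
t: 18.02
eef_pos: [644.9, 248.0, 62.3]
tcp_rot: [3.129, -0.632, 2.08]
ft_force: [-0.5, -1.3, 5.4]
opening: 0.648
```

Contact at 5.4 N, so the jar stands on the floor. Release and back off along the tool axis.

```bash
python3 -m jog '{"dp":[[0,0,0],[0,0,0],[0,0,0],[0,0,0],[0,0,-8],[0,0,-25],[0,0,-55],[0,0,-90]],"twist":[0,0,0,0,0,0,0,0],"claw":[-0.75,-0.75,-0.75,-0.75,-0.75,-0.75,-0.75,-0.75]}'
python3 -m jog '{"dp":[[0,0,-40],[0,0,-80],[0,0,-110],[0,0,-110]],"twist":[0,0,0,0],"claw":[-1,-1,-1,-1]}'
python3 - <<'E'
from h import *
legs((640,-110,230),(520,-330,250),(470,-400,180))
save('wrist','w4')
E
```

```text
t: 18.68
eef_pos: [669.2, 200.9, 134.0]
tcp_rot: [3.133, -0.632, 2.078]
ft_force: [0.8, -0.2, 0.7]
opening: 0.878
t: 19.02
eef_pos: [702.9, 140.2, 228.6]
tcp_rot: [3.121, -0.626, 2.081]
ft_force: [0.9, 0.1, -0.0]
opening: 0.992
t 19.02 q [-0.087  0.749  1.161  0.519  1.595 -0.675] [702.9 140.2 228.6] rot [ 3.1205 -0.6259  2.0812]
[ 640. -110.  230.] dp [-151, -175, -115] rows 6.2
[ 520. -330.  250.] dp [-96, -210, -99] rows 6.0
[ 470. -400.  180.] dp [-71, -79, 34] rows 2.7
```

View pics/w4.png

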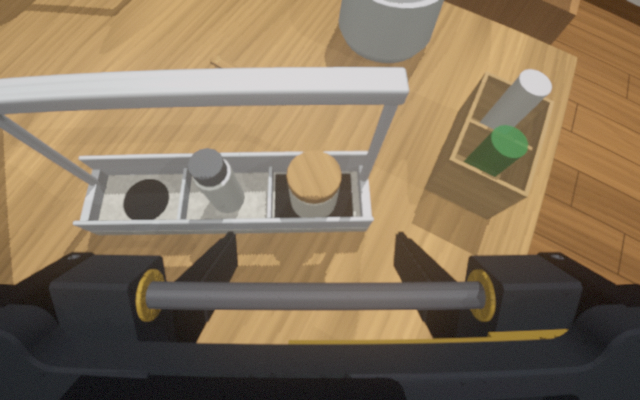

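The wrist view shows the jar upright in the rect bay (lid centre about (314,176)), the stock standing, and the round inlay free at (146,199). I check the jar's position and go for the bottle.

```bash
python3 - <<'E'
from h import *
m=eyes.camera_model('wrist')
x=np.array([-.4916,.8708,0]);y=np.cross([0,0,1],x);c=np.array([546.9,182.6,0])
for n,u,v,z in(('jar lid',314,176,100),('round',146,199.5,20),('round far',146,180,20),('round near',146,219,20),('L',123.5,199,20),('R',169,199,20),('lip outer mid',222,230,52),('lip inner',222,224,52)):
    p=onz(m,u,v,z);print(n,p.round(1),((p-c)@x).round(1),((p-c)@y).round(1))
E
python3 -m jog '{"dp":[[-151,-175,-115],[-151,-175,-115],[-151,-175,-115],[-151,-175,-115],[-151,-175,-115],[-151,-175,-115],[-151,-175,-115]],"twist":[0,0,0,0,0,0,0],"claw":[-1,-1,-1,-1,-1,-1,-1]}' | head -3
python3 -m jog '{"dp":[[-96,-210,-99],[-96,-210,-99],[-96,-210,-99],[-96,-210,-99],[-96,-210,-99],[-96,-210,-99],[-96,-210,-99]],"twist":[0,0,0,0,0,0,0],"claw":[-1,-1,-1,-1,-1,-1,-1]}' | head -3
python3 -m jog '{"dp":[[-71,-79,34],[-71,-79,34],[-71,-79,34],[-71,-79,34],[-71,-79,34]],"twist":[0,0,0,0,0],"claw":[-1,-1,-1,-1,-1]}' | head -3
python3 - <<'E'
from h import *
m=eyes.camera_model('wrist')
legs();im=save('wrist','w5');print(proj(m,[437,-346,118]))
a=cv2.cvtColor(im,cv2.COLOR_RGB2BGR)[80:320,180:460]
cv2.imwrite('pics/w5c.png',cv2.resize(a,None,fx=2,fy=2))
E
```

```text
jar lid [650.5 236.8 100. ] -3.8 -116.8
round [449.1 128.7  20. ] 1.1 111.6
round far [430.1 151.6  20. ] 30.4 116.9
round near [467.2 106.9  20. ] -26.8 106.7
L [420.7 113.9  20. ] 2.2 143.6
R [476.8 144.9  20. ] 1.6 79.6
lip outer mid [577.9 141.2  52. ] -51.3 -6.6
lip inner [573.6 147.3  52. ] -43.8 -6.0
t: 19.65
eef_pos: [636.1, -111.9, 223.6]
tcp_rot: [3.132, -0.632, 2.074]
t: 20.23
eef_pos: [515.6, -331.8, 245.4]
tcp_rot: [3.131, -0.631, 2.073]
t: 20.65
eef_pos: [467.4, -396.9, 174.4]
tcp_rot: [3.13, -0.634, 2.077]
t 20.65 q [-0.868  0.78   1.249  0.129  1.735 -1.391] [ 467.4 -396.9  174.4] rot [ 3.1299 -0.6343  2.0774]
(np.float64(311.57566962285335), np.float64(193.47610355559738))
```

View pics/w5c.png

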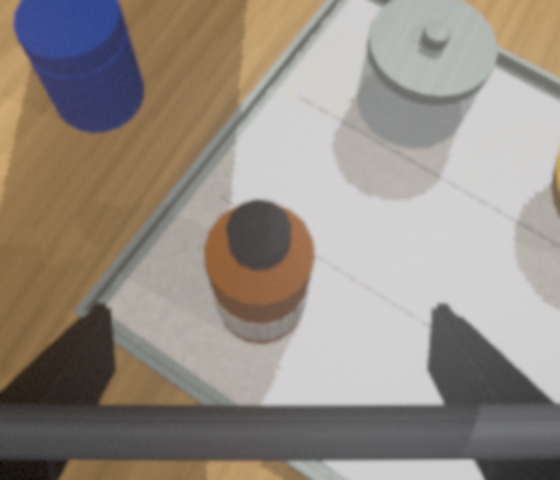

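The bottle's cap is at px (310,194), within 2 px of the prediction, so it stands at (436,-346.5), with the blue jar well away. Grasp it 65 mm up.

Run:
```python
from h import *
z=Rt()[:,2];J=np.array([436,-346.5,71])
legs(J+19*z-90*z,J+19*z)
```

```text
t 20.7 q [-0.867  0.779  1.248  0.129  1.735 -1.391] [ 468.2 -396.5  175.5] rot [ 3.1293 -0.6323  2.0789]
[ 455.6553106  -383.58046502  128.26873387] dp [-14, -5, 48] rows 1.2
[ 430.74012815 -336.57705866   55.67456417] dp [0, 0, 90] rows 2.2
```

```bash
python3 -m jog '{"dp":[[-8,-3,25],[-14,-5,48],[-14,-5,68],[-14,-5,90],[-14,-5,112],[-14,-5,130],[-14,-5,138],[-14,-5,138]],"twist":[0,0,0,0,0,0,0,0],"claw":[-1,-1,-1,-1,-1,-1,-1,-1]}'
python3 -m jog '{"dp":[[0,0,0],[0,0,0],[0,0,0],[0,0,0],[0,0,0],[0,0,0],[0,0,0],[0,0,0]],"twist":[0,0,0,0,0,0,0,0],"claw":[1,1,1,1,1,1,1,1]}'
python3 -c "
from h import *
legs((431,-337,75),(431,-337,230),(510,-110,230),(511,10,230))"
```

```text
t: 21.37
eef_pos: [431.2, -335.9, 56.0]
tcp_rot: [3.13, -0.632, 2.081]
ft_force: [0.1, 1.6, 0.2]
opening: 0.997
t: 22.03
eef_pos: [430.8, -337.8, 56.2]
tcp_rot: [3.13, -0.631, 2.079]
ft_force: [-0.7, -1.3, 1.4]
opening: 0.542
t 22.03 q [-0.853  0.825  1.523  0.137  1.413 -1.422] [ 430.8 -337.8   56.2] rot [ 3.1296 -0.6309  2.0788]
[ 431. -337.   75.] dp [11, 1, -15] rows 0.5
[ 431. -337.  230.] dp [91, 2, -125] rows 3.7
[ 510. -110.  230.] dp [129, 178, 96] rows 5.8
[511.  10. 230.] dp [84, 58, 62] rows 2.9
```

Bottle gripped: opening 0.542 is 51.5 mm. Lift and carry it to the front of the round-inlay bay.

```bash
python3 -m jog '{"dp":[[5,0,-7],[13,0,-17],[33,1,-45],[57,1,-78],[82,2,-112],[102,3,-140],[102,3,-140]],"twist":[0,0,0,0,0,0,0],"claw":[1,1,1,1,1,1,1]}'|sed -n '2p;5p'
python3 -m jog '{"dp":[[11,15,8],[29,40,22],[50,69,37],[72,99,53],[93,129,69],[113,156,84],[129,178,96],[129,178,96]],"twist":[0,0,0,0,0,0,0,0],"claw":[1,1,1,1,1,1,1,1]}'|sed -n '2p;5p'
python3 -m jog '{"dp":[[12,8,9],[32,22,24],[55,38,40],[74,50,54],[84,58,62],[84,58,62]],"twist":[0,0,0,0,0,0],"claw":[1,1,1,1,1,1]}'|sed -n '2p;5p'
python3 - <<'E'
from h import *
m=eyes.camera_model('wrist');im=save('wrist','w6')
legs((500,40,175),(481,70,115),(444.1,135.2,113),(444.1,135.2,72))
print([np.round(proj(m,p)) for p in((449.5,125.4,20),(729.7,235.3,52),(407.3,53.3,52))])
E
```

```text
eef_pos: [433.2, -338.2, 237.0]
opening: 0.542
eef_pos: [511.5, -106.0, 230.3]
opening: 0.54
eef_pos: [511.1, 11.1, 230.1]
opening: 0.54
t 23.83 q [-0.331  0.496  1.661  0.416  1.483 -0.981] [511.4   9.5 230. ] rot [ 3.1294 -0.6306  2.0806]
[500.  40. 175.] dp [-6, 4, 63] rows 1.5
[481.  70. 115.] dp [-7, -3, 69] rows 1.7
[444.1 135.2 113. ] dp [59, -1, 46] rows 1.8
[444.1 135.2  72. ] dp [-24, 0, 33] rows 1.0
[array([314., 188.]), array([544., 208.]), array([257., 210.])]
```

View pics/w6.png

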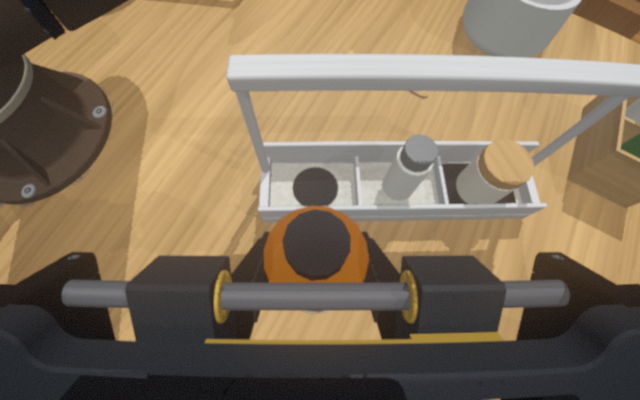

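The wrist view shows the round inlay's centre at (315,187), against a prediction of (314,188). The bottle is held level, and the jar and stock are standing. Go over the lip.

```bash
python3 -m jog '{"dp":[[-2,1,18],[-5,2,42],[-8,2,68],[-10,1,92],[-12,1,112],[-13,1,126],[-13,1,132],[-13,1,132]],"twist":[0,0,0,0,0,0,0,0],"claw":[1,1,1,1,1,1,1,1]}' | head -4
python3 -m jog '{"dp":[[7,0,5],[17,0,13],[28,0,22],[39,-1,31],[49,-1,39],[56,-1,44],[59,-1,46],[59,-1,46]],"twist":[0,0,0,0,0,0,0,0],"claw":[1,1,1,1,1,1,1,1]}' | head -5
python3 - <<'E'
from h import *
legs((444.1,135.2,74),(444.1,135.2,70))
im=save('scene','s7');ms=eyes.camera_model('scene')
print([np.round(proj(ms,p),1) for p in((449.5,125.4,62),(449.5,125.4,20),(449.5,125.4,174))])
cv2.imwrite('pics/v7.png',cv2.resize(cv2.cvtColor(im,cv2.COLOR_RGB2BGR)[100:260,320:500],None,fx=4,fy=3.7,interpolation=cv2.INTER_CUBIC))
E
```

```text
t: 24.5
eef_pos: [480.9, 68.4, 114.9]
tcp_rot: [3.131, -0.632, 2.078]
ft_force: [-0.7, 0.1, -2.2]
t: 25.17
eef_pos: [444.0, 134.8, 113.5]
tcp_rot: [3.129, -0.631, 2.08]
ft_force: [-0.1, 0.3, -3.0]
opening: 0.542
t 25.17 q [-0.14   0.562  1.963  0.567  1.095 -1.034] [444.  134.8 113.5] rot [ 3.1292 -0.6309  2.0804]
[444.1 135.2  74. ] dp [-23, 0, 32] rows 0.9
[444.1 135.2  70. ] dp [-2, 0, 3] rows 0.1
[array([372.1, 180.1]), array([370.7, 192. ]), array([376. , 145.9])]
```

View pics/v7.png

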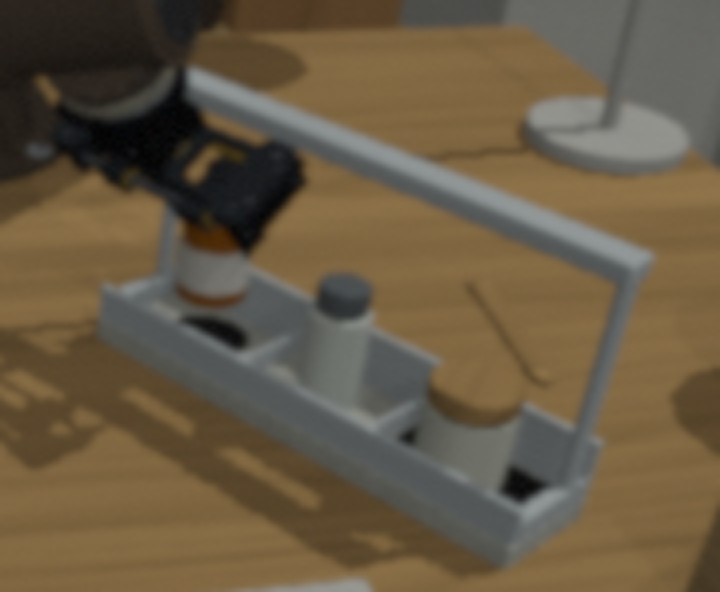

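The bottle hangs over the round inlay, with its base at px (373,178) against a prediction of (372,180). The jar stands in its bay and the bar is clear. Lower it.

```bash
python3 -m jog '{"dp":[[-4,0,5],[-9,0,12],[-14,0,19],[-18,0,25],[-21,0,29],[-23,0,32],[-23,0,32],[-23,0,32]],"twist":[0,0,0,0,0,0,0,0],"claw":[1,1,1,1,1,1,1,1]}'
python3 -m jog '{"dp":[[-0.6,0,0.8],[-1.2,0,1.6],[-1.8,0,2.4],[-2.1,0,2.9],[-2.1,0,2.9]],"twist":[0,0,0,0,0],"claw":[1,1,1,1,1]}'
```

```text
t: 25.88
eef_pos: [444.6, 134.4, 73.7]
tcp_rot: [3.13, -0.631, 2.079]
ft_force: [0.0, 0.4, -3.8]
opening: 0.541
t: 26.3
eef_pos: [444.7, 134.5, 70.3]
tcp_rot: [3.129, -0.631, 2.079]
ft_force: [0.6, 0.6, -2.2]
opening: 0.536
```

```bash
python3 -m jog '{"dp":[[-0.6,0,0.8],[-0.6,0,0.8],[-0.6,0,0.8]],"twist":[0,0,0],"claw":[1,1,1]}'
```

```text
t: 26.55
eef_pos: [444.8, 134.5, 70.2]
tcp_rot: [3.128, -0.632, 2.079]
ft_force: [-0.7, -3.6, 9.6]
opening: 0.542
```

Firm contact (9.6 N up). Release, back off and check.

```bash
python3 -m jog '{"dp":[[0,0,0],[0,0,0],[0,0,0],[0,0,0],[0,0,-8],[0,0,-25],[0,0,-55],[0,0,-90]],"twist":[0,0,0,0,0,0,0,0],"claw":[-0.8,-0.8,-0.8,-0.8,-0.8,-0.8,-0.8,-0.8]}'|sed -n '2p;4,5p'
python3 -m jog '{"dp":[[0,0,-40],[0,0,-80],[0,0,-110],[0,0,-120],[0,0,-120],[0,0,-120]],"twist":[0,0,0,0,0,0],"claw":[-1,-1,-1,-1,-1,-1]}'|sed -n '2p;4,5p'
python3 - <<'E'
from h import *
legs();m=eyes.camera_model('wrist');a=save('wrist','w8')
print([np.round(proj(m,p)) for p in((449.5,125.4,132),(649.8,238.4,100),(449.5,125.4,20))])
cv2.imwrite('pics/v8.png',cv2.cvtColor(a,cv2.COLOR_RGB2BGR))
E
```

```text
eef_pos: [468.9, 87.2, 142.5]
ft_force: [-0.1, 0.8, 0.6]
opening: 0.899
eef_pos: [502.2, 25.2, 238.2]
ft_force: [-1.0, 0.5, 0.6]
opening: 1.002
t 27.72 q [-0.311  0.47   1.683  0.426  1.48  -0.962] [502.2  25.2 238.2] rot [ 3.1301 -0.6314  2.0781]
[array([316., 164.]), array([509., 177.]), array([315., 202.])]
```

View pics/v8.png

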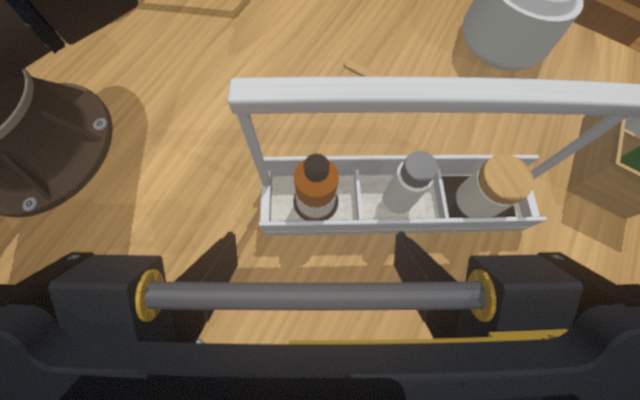

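The bottle is upright on the round inlay (cap at (316,166), predicted (316,164)) and the jar in the rect bay (lid at (505,179), predicted (509,177)). The stock is standing and the tool is clear. Handing in.

```bash
python3 -c "
from cell import job_done;print(job_done())"
```

```text
the job is handed in; nothing more can be done
None
```

Both products are back on the shelf and the job is handed in, at about 28 s of the 72 s allowed. The jar stands in the bay with the rectangular inlay and the bottle in the bay with the round one. `job_done` gives no verdict, so the result rests on my own checks.

- **Lean:** the moves cannot tilt the tool directly, so I over-stretched the arm at its reach limit until it leaned about 36°. I then kept that orientation for both transfers.
- **Set-down:** each object went over the lip and straight down slowly. I released only after the wrist force showed floor contact, 5.4 N for the jar and 9.6 N for the bottle.
- **Last look:** in the final wrist picture both stand upright, with tops within about 2 px (bottle) and 5 px (jar) of the positions I aimed for. The stock and bar are where they were and the open gripper is well clear.

**Checks that disagreed or are missing:**
- My estimates of the shelf's front-to-back position mostly differed by 2–4 mm, with one reading off by about 7 mm. I used the middle, and the jar measured about 4 mm forward of the first frame's bay centre.
- Joint 3 read 0.047 rad during the over-stretch, slightly under its stated minimum of 0.05. The simulator reported nothing, but it could count as a range violation.
- I did not re-measure the bowl, canister, spatula and carton at the end. Wrist forces while moving were only a few newtons, and I saw no contact with them in the pictures.

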